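# Tip the frozen pastry carton flat onto the thawing plate

### The arm

A 6-joint arm with a two-finger parallel gripper is mounted at the origin on the work surface. World frame = base frame: x ahead of the robot, y to its left, z up, the work surface at z = 0. Lengths are in m, angles in rad, forces in N, time in s.
With the tool pointing down it reaches from about 0.35 to 0.875 m from the base axis. Payload 4.2 kg.
Tool frame: the origin (TCP) lies midway between the tips of the shut fingers; the grasp point (between the pads) lies 19 mm behind it; z points along the fingers, y is the line along which they close (so a half turn about z gives the same grasp; the last joint's range is limited). The gripper opens to 85 mm and grips with 20 to 120 N. Pads are 22 mm wide; open, the fingers measure 114 mm over their backs; the gripper's body (76 mm by 85 mm) begins 54 mm behind the grasp point. The pads swing forward as they close: fully open they stand 13 mm farther back than shut.
Start: joints at [-1.047, 0.385, 0.008, 0, -1.194, -0.259], TCP at [0.164, -0.603, 0.231] pointing down, gripper open.
Joint ranges: [-3.14, 3.14], [-1.21, 2.06], [-1.07, 1.41], [-3.16, 2.05], [-2.99, -0.16], [-3.1, 3.1]. Speed limits (rad/s): [2.79, 2.79, 3.14, 3.14, 3.14, 3.14].

### API

Orientations are given as [roll, pitch, yaw] about the fixed x, y, z axes, in that order (R = Rz(yaw) Ry(pitch) Rx(roll)).
In Python, from bench import robot, optics, finder gives the robot as it stands. The module is installed in compiled form; this text tells all that it offers.
- The arm moves only by the tool move_arm, never from a script. Its argument "motion" is a list of rows, each a list of 7 numbers: the finger opening in cm, from 0 to 8.54, then the shift along the tool's x, y, z in cm, then the turn, a rotation vector about the tool's x, y, z in rad. A call has 1 to 5 rows; each row shifts and turns the commanded pose from where the row before left it, along the tool's axes as they then stand; what a row does not reach is not made up. A row lasts 1/8 s, in which the tool goes at most 62.5 mm and 10.7 degrees, less where a joint would pass 70% of its speed; a pose out of reach is approached as far as the arm can. A call is refused whole if a number of a shift passes 6.25 or a number of a turn 0.188, either way. A call with a gripper value outside its range is refused whole. The fingers move at their own pace and stop on an object; the grip force is fixed at half the most. Time passes only in rows, so rows that do not move let the fingers close. It gives the time, the measured TCP pose, the force, the opening and the grip force at its end, in the units of the state.
- robot.get_state(): the state, without advancing time (a new reading comes with each control period).
- optics.grab_frame(name): name is "side" or "top" or "wrist"; returns (picture, depth): 480x640x3 uint8, red, green, blue; 480x640 float32, m along the optical axis (not along the pixel's ray), 0 where there is no reading.
- optics.get_calibration(name): a dict with "camera_matrix" (3x3 intrinsics, pixels), "k1" (the pictures are not rectified: a ray, as slopes to the right and down, at radius r is drawn at 1 + k1 r^2 times it, then the intrinsics apply), "rvec" (rotation vector, rad) and "tvec" (3), from world to camera coordinates, as OpenCV has them. Camera axes: x right, y down, z forward; pixel columns grow to the right and rows downward; lengths in m; the calibration is good to about 2 mm. A picture is of the moment at which its call begins: read the wrist's pose just before it. get_calibration takes no time and is no camera call; for the wrist camera it gives the pose at the moment of the call.
- robot.finish_job(): hands the job in; it is judged then, once.
Trained networks look in the newest picture that a camera, given by its name, has taken for a name from the list of things; names that differ only in an ending like _2 or _b are one class to them, and where a whole thing is asked for, a point or a joint stands for the part that bears it (a point fixed in the world has none). Each returns a list of dicts, best first, with "conf" (0 to 1); they miss things now and then, are a little off and sometimes report something else, mostly with a low value. They report only what shows in the picture. A call takes as long as a camera call.
- finder.search_frame(camera, target): "bbox" ([centre column, centre row, width, height] in pixels, round what is visible of it).
- finder.outline_of(camera, target): "region" (480x640 bool, what is visible of it) and "bbox" ([centre column, centre row, width, height] in pixels, round what is visible of it).
- finder.landmark_of(camera, target): "pixel" ([column, row] in pixels: a listed point, or the origin of a listed thing).
The state is a dict: "t": time; "joint_positions": joint angles; "qvel": joint speeds; "joint_torque": joint torques, N m; "tcp_pos": TCP position; "orientation": TCP orientation; "force": force on the tool from outside, world axes, zero at the start; "wrist_torque": the same for the moment, N m; "opening": opening from 0.0 (shut) to 1.0 (fully open); "gripper_force": force on a finger pad.
Only numpy, scipy, OpenCV 4.12 (cv2) and the standard library are available. Lean on these libraries where they do the work, as an engineer would, in place of code of your own. Each camera call takes 0.05 s, during which the arm holds its last target. There are 200 camera calls.

### The job

The blue pastry carton is standing on end at one end of the dark thawing plate; it only thaws lying down. With your fingertips push it high up, so that it tips rather than slides, and let it topple towards the middle of the plate so that it lies flat on its broad side wholly inside the white outline. Do not grip, lift or crush the carton or lower it by hand, and leave the tub on the plate's other end, the orange carton, the salt shaker and the steel bowl where they stand.

Things in the scene. Friction and masses are not known exactly. Their poses are not given: they have to be found in the camera images.
- carton: blue pastry carton, white panel on both broad faces, yellow band near the top, about 0.5 kg, loose. Standing on end: 110 wide (x) x 50 thick (y) x 220 mm tall (z). Origin: centre of its underside, z up. The broad faces lie 25 mm either side along y; one looks to the plate's middle, the other outwards. Its +y may point either way. It stands at either end of the plate, at most 6 degrees off square.
- plate: thawing plate, dark metal, 240 (x) x 450 (y) mm, top face 12 mm above the worktop, immovable. Origin: under its centre at worktop level, z up. A white printed outline, flat, 4 mm wide, marks the field: a rectangle centred on the plate, 206 (x) x 338 (y) mm over the line's outer edges. The ribs are only printed. The carton's inward foot edge starts about 10 to 30 mm inside the outline's short side.
- carton_middle (a point): middle of the blue carton, 110 mm above its underside; 25 mm above the plate's top once it lies flat. About 1 N near the top tips it; leaning about 13 degrees (top 50 mm forward) it overbalances and falls by itself about its inward foot edge, landing towards the plate's middle. Pushed very low it slides; pushed off its middle line it twists.
- carton_foot_a (a point): corner point of the blue carton at its foot: +x end of its width, mid-thickness, at (55, 0, 0) mm in its frame
- carton_foot_b (a point): the other foot corner point, at (-55, 0, 0) mm in the carton's frame
- carton_top_a (a point): corner point of the blue carton at its top, at (55, 0, 220) mm in its frame
- carton_top_b (a point): the other top corner point, at (-55, 0, 220) mm in the carton's frame
- tub: round pale plastic tub with a cream lid, 96 mm across the lid, 72 mm tall, 0.35 kg, loose, standing on the plate at the end opposite the blue carton; origin: centre of its underside. Leave it alone. A carton that is tipped cleanly lands about 30 mm or more short of it.
- spare: orange carton with a white panel, 80 (x) x 45 (y) x 160 mm tall, standing loose on the worktop to the right of the plate; origin: centre of its underside. Leave it alone.
- shaker: glass salt shaker with a steel cap, 46 mm across, 92 mm tall, loose, standing on the worktop beyond the plate; origin: centre of its underside. Leave it alone.
- bowl: steel mixing bowl, 160 mm across the rim, 70 mm tall, loose, on the worktop to the left of the plate; origin: centre of its underside. Leave it alone.

How it is judged:
By the outcome, as a careful person would: the job done as asked, in the order asked, and still so for the second after the job is handed in, with the robot touching nothing.
It also fails if it takes over 32 s, if anything falls off the work surface, if the arm or the gripper's body presses on something with over 40 N, if the wrist force passes 120 N, or if a joint passes its speed limit or range.

## Working session

There is one attempt and no reset: what is moved stays moved. The work goes in short steps, Python scripts to look and compute and a tool call to move; the robot and the scene stay as the last step left them, time stands still between calls to the robot, and variables do not carry over. Pictures are saved under pics/ and viewed, at most 10 in all, crops included, and the job is handed in when it is done.

Besides the shell and the picture viewer there is one more tool, called after "Call:" by a JSON object that holds its "fn" and its "kwargs". move_arm: Moves the arm, as the interface text tells. Its arguments: {"type":"object","properties":{"motion":{"type":"array"}},"required":["motion"]}

```bash
mkdir -p pics; cat > h.py <<'E'
import numpy as np, cv2
from bench import robot, optics, finder
def cal(n):
    c=optics.get_calibration(n); R=cv2.Rodrigues(np.array(c["rvec"],float))[0]
    return np.array(c["camera_matrix"],float),c["k1"],R,np.array(c["tvec"],float).ravel()
def ray(n,px):
    K,k1,R,t=cal(n); D=np.array([k1,0,0,0,0],float)
    p=cv2.undistortPoints(np.array([[px]],float),K,D).ravel()
    d=np.array([p[0],p[1],1.]); return -R.T@t, R.T@d
def onz(n,px,z):
    o,d=ray(n,px); return o+d*(z-o[2])/d[2]
def bydepth(n,px,dep):
    o,d=ray(n,px); return o+d*dep
E
python3 - <<'E'
from h import *
np.set_printoptions(precision=4,suppress=True)
for n in("top","side"):
    im,d=optics.grab_frame(n); cv2.imwrite(f"pics/{n}0.png",im[:,:,::-1]); np.save(f"{n}d.npy",d)
    print(n,ray(n,(320,240)))
    for t,z in(("carton_foot_a",.012),("carton_foot_b",.012),("carton_top_a",.232),("carton_top_b",.232),("plate",0),("carton",.012),("carton_middle",.122),("tub",.012),("spare",0),("shaker",0),("bowl",0)):
        for r in finder.landmark_of(n,t)[:2]:
            print(t,round(r["conf"],2),np.round(r["pixel"],1),onz(n,r["pixel"],z))
print(robot.get_state())
E
```

```text
top (array([ 0.4384, -0.0121,  1.2872]), array([ 0.1497,  0.014 , -0.9886]))
carton_foot_a 0.97 [380.1 330.1] [ 0.4017 -0.1427  0.012 ]
carton_foot_a 0.83 [389.5 286.1] [ 0.5115 -0.1692  0.012 ]
carton_foot_b 0.97 [380.1 330.1] [ 0.4017 -0.1427  0.012 ]
carton_foot_b 0.83 [389.5 286.1] [ 0.5115 -0.1692  0.012 ]
carton_top_a 0.78 [392.3 330.4] [ 0.4072 -0.1454  0.232 ]
carton_top_a 0.66 [405.5 280.7] [ 0.5098 -0.176   0.232 ]
carton_top_b 0.78 [392.3 330.4] [ 0.4072 -0.1454  0.232 ]
carton_top_b 0.66 [405.5 280.7] [ 0.5098 -0.176   0.232 ]
plate 0.92 [316.4 291.7] [0.4996 0.0165 0.    ]
plate 0.47 [315.3 190.6] [0.7653 0.0175 0.    ]
carton 0.78 [389.  307.1] [ 0.4587 -0.1665  0.012 ]
carton_middle 0.72 [388.  306.2] [ 0.459  -0.1509  0.122 ]
spare 0.65 [455.5 242.3] [ 0.6236 -0.3448  0.    ]
bowl 0.84 [176.1 241.2] [0.634  0.3833 0.    ]
bowl 0.23 [406.8 276.7] [ 0.5358 -0.2157  0.    ]
side (array([-0.012 ,  0.7789,  0.8285]), array([ 0.4962, -0.6352, -0.5921]))
carton_foot_a 0.91 [390.1 247.2] [ 0.5069 -0.18    0.012 ]
carton_foot_a 0.67 [417.9 268. ] [ 0.4075 -0.1478  0.012 ]
cart
[... 691 characters left out ...]
0.    ]
spare 0.66 [384.4 208.7] [ 0.6249 -0.3444  0.    ]
shaker 0.81 [264.3 254.2] [0.7609 0.0253 0.    ]
bowl 0.71 [194.  363.8] [0.6297 0.3825 0.    ]
bowl 0.3 [388.8 248.5] [ 0.5143 -0.1872  0.    ]
{'t': 1.2, 'joint_positions': array([-1.0474,  0.3847,  0.0079,  0.    , -1.194 , -0.2586]), 'qvel': array([ 0.0009, -0.0001,  0.0005,  0.0003,  0.0007, -0.001 ]), 'joint_torque': array([ -0.0003, -39.2094,  18.8618,   4.1911,  -0.0004,  -0.    ]), 'tcp_pos': array([ 0.1636, -0.6032,  0.2313]), 'orientation': array([ 3.1415, -0.0001, -2.8768]), 'force': array([ 0.3575, -0.9225,  0.5393]), 'wrist_torque': array([-0.0935,  0.0219, -0.0136]), 'gripper_force': 0.0, 'opening': 0.9957375350587826}
```

View pics/top0.png

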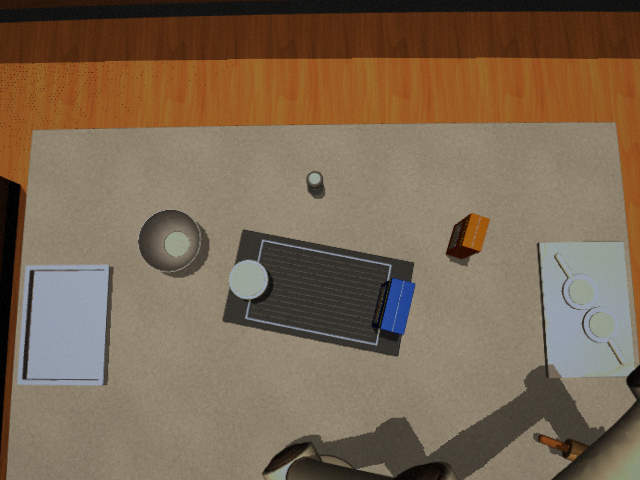

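View pics/side0.png

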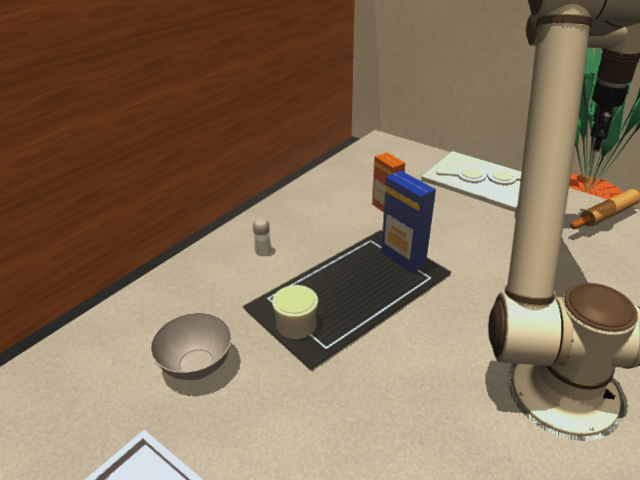

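```bash
python3 - <<'E'
from h import *
np.set_printoptions(precision=4,suppress=True)
im,_=optics.grab_frame("top"); d=np.load("topd.npy")
K,k1,R,t=cal("top")
vv,uu=np.mgrid[0:480,0:640]
p=cv2.undistortPoints(np.stack([uu.ravel(),vv.ravel()],1).astype(float)[:,None],K,np.array([k1,0,0,0,0.])).reshape(480,640,2)
dirs=np.dstack([p,np.ones((480,640))])
P=(dirs*d[...,None]-t)@R
m=(P[...,2]>.215)&(P[...,2]<.25)&(abs(P[...,0]-.46)<.1)&(abs(P[...,1]+.16)<.08)&(d>0)
q=P[m]; print(len(q),q[:,2].mean(),cv2.minAreaRect((q[:,:2]*1000).astype(np.float32)))
# plate outline: white pixels projected on z=.012
o=-R.T@t; w=dirs@R; G=o+w*((.012-o[2])/w[...,2])[...,None]
for n in("plate",):
    r=finder.outline_of("top",n)
    for x in r[:1]:
        M=x["region"]; print(x["conf"],M.sum(),cv2.minAreaRect((G[M][:,:2]*1000).astype(np.float32)))
        Me=cv2.dilate(M.astype(np.uint8),np.ones((3,3)))>0
        g=im.min(2)
        cv2.imwrite("pics/pm.png",cv2.resize(im[200:380,220:440,::-1],None,fx=3,fy=3))
E
```

```text
1313 0.23199454263939517 ((457.5616455078125, -157.61709594726562), (50.912322998046875, 110.29581451416016), 74.85443115234375)
0.96 13919 ((498.8873291015625, 11.67242431640625), (450.0556640625, 241.79104614257812), 78.22057342529297)
```

The pictures show the blue carton standing at the plate's right end (about px 398,307 in the top view) with the tub at the left end (px 249,280). Measured poses:

- **Carton:** centre (0.458, -0.158), inward direction at 74.9°.
- **Plate:** long axis at 78.2°, so a square push lands the carton inside the outline.

I will approach from behind with the fingers 4 cm apart.

Call:
{"fn": "move_arm", "kwargs": {"motion": [[4, -3.58, 2.8, 0.3, 0, 0, 0], [4, -3.58, 2.8, 0.3, 0, 0, 0], [4, -3.58, 2.8, 0.3, 0, 0, 0], [4, -3.58, 2.8, 0.3, 0, 0, 0], [4, -3.58, 2.8, 0.3, 0, 0, 0]]}}

```text
t: 1.92
tcp_pos: [0.3005, -0.4201, 0.2165]
orientation: [-3.141, 0.0, -2.877]
force: [1.4, -0.9, 0.0]
opening: 0.47
gripper_force: 0.0
```

Call:
{"fn": "move_arm", "kwargs": {"motion": [[4, 0, 0, 0, 0, 0, -0.174], [4, 0, 0, 0, 0, 0, -0.174], [4, 0, 0, 0, 0, 0, -0.174], [4, 0, 0, 0, 0, 0, -0.174], [4, 0, 0, 0, 0, 0, -0.174]]}}

```text
t: 2.55
tcp_pos: [0.2997, -0.4212, 0.2165]
orientation: [-3.141, -0.0, -2.001]
force: [-0.3, -0.7, -0.7]
opening: 0.468
gripper_force: 0.0
```

Call:
{"fn": "move_arm", "kwargs": {"motion": [[4, 0, 0, 0, 0, 0, -0.172], [4, -5.27, -2.09, 0.4, 0, 0, 0], [4, -5.27, -2.09, 0.4, 0, 0, 0], [4, -5.27, -2.09, 0.4, 0, 0, 0], [4, -5.27, -2.09, 0.4, 0, 0, 0]]}}

```text
t: 3.18
tcp_pos: [0.4364, -0.2381, 0.2006]
orientation: [-3.141, -0.0, -1.835]
force: [0.6, 0.2, -0.0]
opening: 0.47
gripper_force: 0.0
```

Call:
{"fn": "move_arm", "kwargs": {"motion": [[4, 0, 0, 0, 0, 0, 0]]}}

```text
t: 3.3
tcp_pos: [0.4373, -0.237, 0.2002]
orientation: [-3.141, 0.0, -1.829]
force: [0.1, -1.0, -0.3]
opening: 0.469
gripper_force: 0.0
```

```bash
python3 - <<'E'
from h import *
s=robot.get_state(); p=s["tcp_pos"]; print(p,s["orientation"],s["force"])
a=np.radians(74.85); n=np.array([np.cos(a),np.sin(a)]); e=p[:2]-[.4576,-.1576]
print("along",e@n,"lateral tool y",e@[-n[1],n[0]])
im,_=optics.grab_frame("side"); cv2.imwrite("pics/s1.png",im[100:340,260:580,::-1].repeat(2,0).repeat(2,1))
E
```

```text
[ 0.43734659 -0.2370141   0.20024798] [-3.14122862e+00  1.30420562e-04 -1.82931380e+00] [ 0.11786901 -0.97222137 -0.31968934]
along -0.0819472209586084 lateral tool y -0.001205135165148959
```

View pics/s1.png

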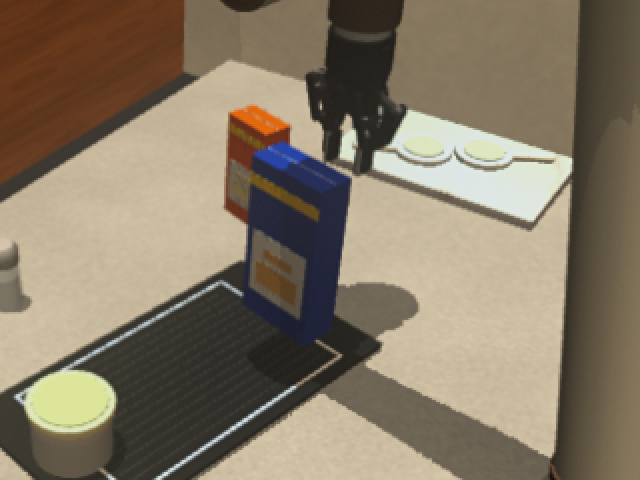

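The fingers hang behind the carton, centred on it and near its top (px 345,160 in the crop). I will drop 8 mm, close the gap, then push gently.

Call:
{"fn": "move_arm", "kwargs": {"motion": [[4, -1.5, 0, 0.8, 0, 0, 0], [4, -1.5, 0, 0, 0, 0, 0], [4, -0.6, 0, 0, 0, 0, 0], [4, -0.6, 0, 0, 0, 0, 0], [4, -0.6, 0, 0, 0, 0, 0]]}}

```text
t: 3.98
tcp_pos: [0.448, -0.1931, 0.1925]
orientation: [-3.141, -0.0, -1.835]
force: [-0.7, -1.7, 0.8]
opening: 0.47
gripper_force: 0.3
```

Call:
{"fn": "move_arm", "kwargs": {"motion": [[4, -0.6, 0, 0, 0, 0, 0], [4, -0.6, 0, 0, 0, 0, 0], [4, -0.6, 0, 0, 0, 0, 0], [4, -0.6, 0, 0, 0, 0, 0]]}}

```text
t: 4.47
tcp_pos: [0.4543, -0.1696, 0.1922]
orientation: [3.142, 0.0, -1.835]
force: [-0.3, -0.1, 1.2]
opening: 0.47
gripper_force: 0.2
```

```bash
python3 - <<'E'
from h import *
im,_=optics.grab_frame("side"); cv2.imwrite("pics/s2.png",im[100:340,260:580,::-1].repeat(2,0).repeat(2,1))
s=robot.get_state(); print(s["tcp_pos"],s["force"])
E
```

```text
[ 0.45447792 -0.16917536  0.19223053] [-0.42241436  0.2565316  -0.0951238 ]
```

View pics/s2.png

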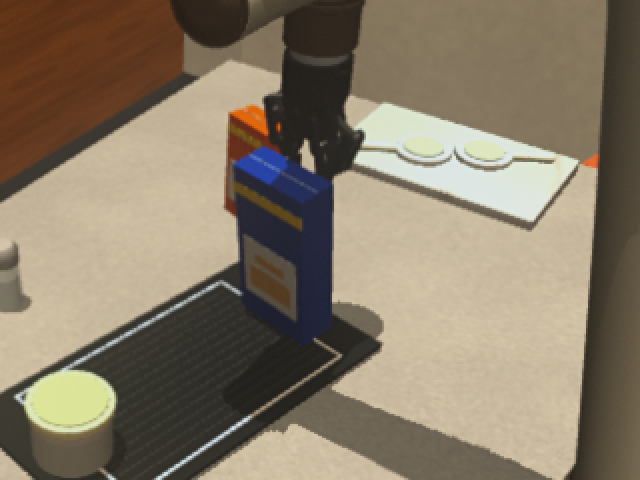

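The carton is tipping squarely: its top has come forward to about px 285,170 and the foot is holding. I will keep pushing.

Call:
{"fn": "move_arm", "kwargs": {"motion": [[4, -0.6, 0, 0, 0, 0, 0], [4, -0.6, 0, 0, 0, 0, 0], [4, -0.6, 0, 0, 0, 0, 0], [4, -0.5, 0, 0, 0, 0, 0], [4, -0.5, 0, 0, 0, 0, 0]]}}

```text
t: 5.15
tcp_pos: [0.4616, -0.1426, 0.1923]
orientation: [3.142, 0.0, -1.835]
force: [-0.6, 0.4, -0.3]
opening: 0.469
gripper_force: 0.0
```

```bash
python3 - <<'E'
from h import *
im,_=optics.grab_frame("side"); cv2.imwrite("pics/s3.png",im[100:340,260:580,::-1].repeat(2,0).repeat(2,1))
s=robot.get_state(); print(s["tcp_pos"],s["force"])
E
```

```text
[ 0.46176445 -0.14234848  0.19232929] [-0.00395413  0.07686255 -0.54502458]
```

View pics/s3.png

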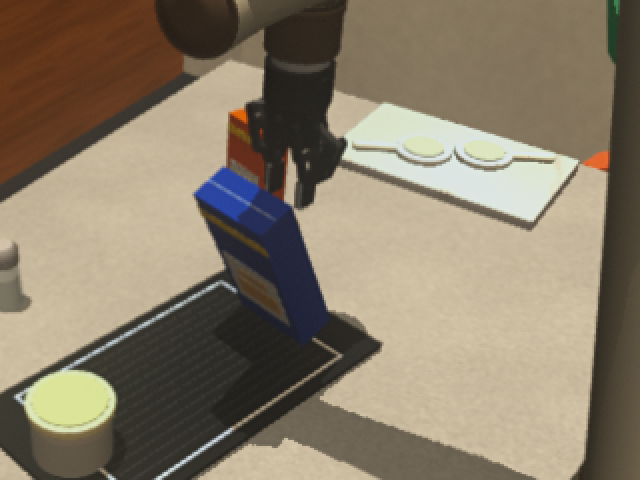

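The carton has overbalanced and is falling on its own, clear of the fingers. I will hold briefly, then back off and rise.

Call:
{"fn": "move_arm", "kwargs": {"motion": [[4, 1, 0, 0, 0, 0, 0], [4, 1, 0, -1, 0, 0, 0], [4, 3, 0, -2, 0, 0, 0], [4, 4, 0, -2, 0, 0, 0], [4, 4, 0, -2, 0, 0, 0]]}}

```text
t: 5.82
tcp_pos: [0.4269, -0.2704, 0.2639]
orientation: [-3.14, -0.0, -1.835]
force: [0.9, -0.4, 0.8]
opening: 0.468
gripper_force: 0.0
```

Call:
{"fn": "move_arm", "kwargs": {"motion": [[4, 5, 0, 0, 0, 0, 0], [4, 5, 0, 0, 0, 0, 0], [4, 0, 0, 0, 0, 0, 0], [4, 0, 0, 0, 0, 0, 0]]}}

```text
t: 6.32
tcp_pos: [0.4009, -0.3656, 0.2626]
orientation: [-3.141, 0.0, -1.836]
force: [0.0, 0.0, 0.6]
opening: 0.468
gripper_force: 0.0
```

```bash
python3 - <<'E'
from h import *
im,d=optics.grab_frame("top"); cv2.imwrite("pics/t4.png",im[200:380,200:440,::-1].repeat(3,0).repeat(3,1))
K,k1,R,t=cal("top")
vv,uu=np.mgrid[0:480,0:640]
p=cv2.undistortPoints(np.stack([uu.ravel(),vv.ravel()],1).astype(float)[:,None],K,np.array([k1,0,0,0,0.])).reshape(480,640,2)
P=(np.dstack([p,np.ones((480,640))])*d[...,None]-t)@R
m=(P[...,2]>.055)&(P[...,2]<.07)&(abs(P[...,0]-.48)<.12)&(P[...,1]>-.2)&(P[...,1]<.12)
r=cv2.minAreaRect((P[m][:,:2]*1000).astype(np.float32)); print(r,P[m][:,2].mean())
a=np.radians(78.22); l=np.array([np.cos(a),np.sin(a)]); s=np.array([l[1],-l[0]])
for c in cv2.boxPoints(r): e=c-[498.9,11.7]; print("across %.1f (±99) along %.1f (±165)"%(e@s,e@l))
print(robot.get_state()["t"])
E
```

```text
((493.20654296875, -23.44647216796875), (220.7931671142578, 110.15650177001953), 75.0717544555664) 0.06260144889779268
across -59.5 (±99) along -142.8 (±165)
across 50.5 (±99) along -148.8 (±165)
across 62.7 (±99) along 71.6 (±165)
across -47.3 (±99) along 77.7 (±165)
6.375
```

View pics/t4.png

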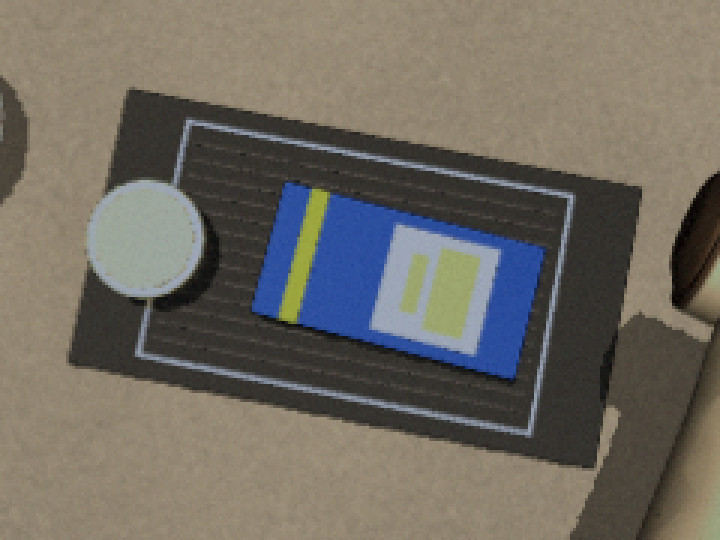

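The carton lies flat with its panel face up, wholly inside the outline (crop px 255–545, 180–380). The tub is still in place.

```bash
python3 -c "
from bench import robot
print(robot.finish_job())"
```

```text
the job is handed in; nothing more can be done
None
```

The blue carton was tipped over with the fingertips and lies flat on its broad side inside the white outline, at least 16 mm clear of the line; the tub was not touched, the arm stayed clear of the other items, and the job was handed in at about 6.4 s.

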